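# Guard the scraper and present the cleaned plate

### The job

The small aluminium plate has just been scraped clean and is to be shown for marking. First make the bare scraper safe: slide its blade all the way into the slot of the plywood blade guard and leave it lying there on the bench. Then take the plate by its un-notched half and finish while still holding it, still, about 15 cm above the middle of the light pad, its frosted face still upward and its notched (frosted) end raised so that the plate slopes at about 40 degrees; leave the pulley, the bearing and the cup alone.

Things in the scene. Friction and masses are not known exactly. Their poses are not given: they have to be found in the camera images.
- scraper: Flat scraper lying on the bench, 170 mm long, about 0.15 kg. Origin: centre of the underside of its wooden handle (100 x 24 x 20 mm high), which alone rests on the bench. x points to the blade, z up. Steel blade 4 mm thick, 36 wide (last 10 mm: 30 wide), from x = 50 to 120 mm, 8 to 12 mm above the handle's underside. Balance point about 25 mm ahead of the origin.
- scraper_tip (a point): Middle of the blade's front edge: 120 mm ahead of the scraper's origin, 10 mm above its underside.
- guard: Plywood blade guard fixed to the bench, 70 deep, 64 wide, 26 mm high. Origin: on the bench under the middle of the slot's mouth; x points into the slot, z up. Level slot 44 wide, 4 to 18 mm above the bench, 62 deep to a rigid back wall (a blade fully home leaves 8 mm outside). A 20 mm gap along the roof shows the blade. The mouth faces the robot within about 20 degrees.
- guard_mouth (a point): Centre of the slot's mouth, 11 mm above the bench.
- plate: Aluminium plate 120 x 36 x 8 mm, about 0.095 kg, flat on the rest, centred, in any direction. Origin: centre of underside; x points to the notched end (+60 mm), z out of the frosted face. A 12 x 12 mm notch cuts its +x +y corner; the -x end is plain. Matt frosted field on top from x = 15 to 45 mm. The un-notched half (x below 0) overhangs the rest by 35 mm: fingers can reach past it there.
- plate_notch (a point): Middle of the notch, at the plate's upper face: 54 mm along x and 12 mm along y from the plate's origin.
- rest: Wooden block fixed to the bench, 50 x 24 x 25 mm high, x along the plate. It carries the plate and is narrower and shorter than it. Origin: centre of its underside on the bench.
- light_pad: Square light pad fixed to the bench, 100 x 100 x 11.5 mm, black frame with white top. Origin: centre of its underside on the bench. The plate is to be held above its middle.
- pulley: Bystander: steel belt pulley, 60 mm across, 36 mm high. Origin: centre of its underside.
- bearing: Bystander: steel bearing ring, 52 mm across, 16 mm high. Origin: centre of its underside.
- cup: Bystander: red plastic cup, 72 mm across the rim, 85 mm high. Origin: centre of its underside.

How it is judged (in metres and radians):
On the way, in this order (a step that is already met when the one before it is completed fails the run):
1. the scraper's blade is home in the guard's slot, let go of and at rest on the bench (x of scraper_tip in the frame of guard above 0.048 m and y of scraper_tip in the frame of guard between -0.012 and 0.012 m and z of scraper_tip in the frame of guard below 0.018 m and height (world z) of scraper below 0.006 m and angle between scraper's own z axis and vertical below 0.12 rad and contact force between the fingers and scraper below 0.1 N and linear speed of scraper below 0.02 m/s), for 0.2 s.
2. the plate is lifted off its rest by its un-notched half (contact force between the fingers and plate above 1.5 N and x of the grasp point in the frame of plate below -0.008 m and angle between plate's own z axis and vertical below 1.05 rad and contact force between plate and rest below 0.05 N and height (world z) of plate above 0.06 m), for 0.2 s.
At the end, for the whole second after the job is handed in: Scraper let go, flat on the bench, blade at least 48 mm into the slot. Plate held still by its un-notched half, clear of rest and pad: centre within 45 mm of the pad's middle (horizontally), 100 to 220 mm above the bench, notched end raised 27 to 55 degrees, frosted face up (within 60 degrees) (all of step 1 and contact force between the fingers and plate above 1.5 N and x of the grasp point in the frame of plate below -0.008 m and angle between plate's own z axis and vertical below 1.05 rad and contact force between plate and rest below 0.05 N and contact force between plate and light_pad below 0.05 N and angle between plate's own x axis and vertical between 0.6 and 1.1 rad and horizontal distance between plate and light_pad below 0.045 m and height (world z) of plate between 0.1 and 0.22 m and linear speed of plate below 0.03 m/s); the arm keeps its last pose, push and grip.
It fails at once if the pulley, the bearing or the cup is moved by more than 20 mm (distance of any of pulley, bearing, cup from where it was at the start of the episode above 0.02 m).
It also fails if it takes over 58 s, if anything falls off the work surface, if the arm or the gripper's body presses on something with over 40 N, if the wrist force passes 120 N, or if a joint passes its speed limit or range.

### The arm

A 7-joint arm with a two-finger parallel gripper is mounted at the origin on the work surface. World frame = base frame: x ahead of the robot, y to its left, z up, the work surface at z = 0. Lengths are in mm, angles in rad, forces in N, time in s.
With the tool pointing down it reaches from about 425 to 875 mm from the base axis. Payload 8.4 kg.
Tool frame: the origin (TCP) lies where the fingers leave the gripper's body, on its centre line; the fingertips stand 70 mm ahead of it and the grasp point (between the pads) lies 51 mm ahead of it (manip.finger_overhang is the distance from the TCP to the fingertips, in mm); x points along the fingers, y is the direction in which the jaws open and shut, and the axes are right-handed (so a half turn about x gives the same grasp; the last joint's range is limited). The gripper opens to 87 mm and grips with 3 to 60 N. Pads are 19 mm wide; open, the fingers measure 117 mm over their backs; the gripper's body (75 mm by 190 mm) begins 51 mm behind the grasp point.
Start: joints at [1.095, 0.333, 0.04, 1.465, -0.013, 1.343, -0.059], TCP at [239.142, -604.383, 292.246] pointing down, gripper open.
Joint ranges: [-2.58, 2.58], [-0.38, 2.09], [-1.3, 1.39], [0.25, 2.4], [-1.5, 4.64], [0.08, 2.09], [-2.65, 2.65]. Speed limits (rad/s): [2.22, 2.22, 2.79, 2.79, 3.14, 3.14, 3.14].

### API

Orientations are given as a 3x3 rotation matrix whose columns are the frame's x, y, z axes.
In Python, from bench import manip gives the robot as it stands.
- The arm moves only by the tool step_arm, never from a script. Its argument "rows" is a list of rows, each a list of 7 numbers: the shift along the tool's x, y, z in cm, then the turn, a rotation vector about the tool's x, y, z in degrees, then the finger opening in cm, from 0 to 8.7. In form: [[tx, ty, tz, ax, ay, az, fingers], ...]. A call has 1 to 20 rows; each row is the pose to reach, as a shift and turn from the pose measured when the call began, along the tool's axes at that moment; what a row does not reach only later rows make up. A row lasts 1/8 s, in which the tool goes at most 62.5 mm and 10.7 degrees, less where a joint would pass 70% of its speed; a pose out of reach is approached as far as the arm can. A call with a gripper value outside its range is refused whole. The fingers move at their own pace and stop on an object; "grip_force" is the grip in N (left out, the last holds). Time passes only in rows, so rows that repeat a pose let the fingers close. It gives the time, the measured TCP pose, the force and the opening at its end, in the units of the state.
- manip.state(): the state, without advancing time (a new reading comes with each control period).
- manip.grab_frame(name): name is "scene" or "top"; returns a dict with "img" (400x640x3 uint8, red, green, blue), "depth" (400x640 float32, mm along the optical axis (not along the pixel's ray), 0 where there is no reading), "intrinsics" (3x3 intrinsics, pixels), "k1" (the pictures are not rectified: a ray, as slopes to the right and down, at radius r is drawn at 1 + k1 r^2 times it, then the intrinsics apply), "position" and "rotation" of the camera in the world. Camera axes: x right, y up, looking along -z (the intrinsics and any distortion apply to the point x, -y, -z); pixel columns grow to the right and rows downward; lengths in mm; the calibration is good to about 2 mm. A picture is of the moment at which its call begins.
- manip.close_job(): hands the job in, once; it reports no verdict.
The state is a dict: "clock": time; "joint_pos": joint angles; "dq": joint speeds; "effort": joint torques, N m; "tool_pos": TCP position; "ee_rot": TCP orientation; "ft_force": force on the tool from outside, world axes, zero at the start; "wrist_torque": the same for the moment, N m; "finger_gap": opening from 0.0 (shut) to 1.0 (fully open).
Only numpy, scipy, OpenCV 4.12 (cv2) and the standard library are available. Lean on these libraries where they do the work, as an engineer would, in place of code of your own. Each camera call takes 0.05 s, during which the arm holds its last target. There are 200 camera calls.

## Working session

There is one attempt and no reset: what is moved stays moved. The work goes in short steps, Python scripts to look and compute and a tool call to move; the robot and the scene stay as the last step left them, time stands still between calls to the robot, and variables do not carry over. Pictures are saved under pics/ and viewed, about 8 in all and at most 12, crops included, and the job is handed in when it is done.

Besides the shell and the picture viewer there is one more tool, called after "Emit:" as name(argument=value, ...), one argument or row to a line, values as JSON. step_arm: Moves the arm, as the interface text tells. Its arguments: {"type":"object","properties":{"rows":{"type":"array"},"grip_force":{"type":"number"}},"required":["rows"]}

```bash
mkdir -p pics
cat > h.py <<'E'
import numpy as np, cv2
from bench import manip
def grab(n):
    f=manip.grab_frame(n); np.savez('pics/%s.npz'%n,**{k:np.asarray(v) for k,v in f.items()}); return f
def load(n): return dict(np.load('pics/%s.npz'%n))
def w(f,u,v,z=None):
    "pixel -> world; z=None uses depth, else plane height"
    K=f['intrinsics'];k=float(f['k1']);D=np.array([k,0,0,0.])
    p=cv2.undistortPoints(np.array([[[u,v]]],float),K,D)[0,0]
    d=f['rotation']@np.array([p[0],-p[1],-1.]);o=f['position']
    t=f['depth'][int(round(v)),int(round(u))] if z is None else (z-o[2])/d[2]
    return o+t*d
def px(f,P):
    c=f['rotation'].T@(np.asarray(P,float)-f['position']);K=f['intrinsics']
    a=np.array([c[0]/-c[2],-c[1]/-c[2]]);a=a*(1+float(f['k1'])*(a@a));return K[:2,:2]@a+K[:2,2]
E
python3 - <<'E'
from h import *
for n in('scene','top'):
    f=grab(n);cv2.imwrite('pics/%s0.png'%n,f['img'][...,::-1]);print(n,f['position'],f['rotation'].round(2).tolist(),f['k1'],f['intrinsics'][0])
s=manip.state();print(s)
E
```

```text
scene [1234.31860569   25.45834663  684.13817511] [[-0.01, -0.69, 0.72], [1.0, -0.01, -0.0], [0.01, 0.72, 0.69]] -0.07509416002552707 [368.84459829   0.         320.92827053]
top [ 508.24730927   10.0830182  1273.4516668 ] [[0.02, 1.0, -0.07], [-1.0, 0.02, 0.0], [0.01, 0.07, 1.0]] 0.0413469913870082 [463.37565835   0.         322.13699346]
{'clock': 0.1, 'joint_pos': array([ 1.09478373,  0.33384722,  0.03989021,  1.46616693, -0.01342143,
        1.34331668, -0.05853582]), 'dq': array([-0.00094378, -0.00245494,  0.00265918, -0.00295969, -0.00110279,
        0.00091522, -0.00046166]), 'effort': array([ 3.80658021e-03, -6.57796812e+01,  1.33957185e+00, -4.04706645e+01,
       -5.97745855e-02,  4.08927456e-02,  7.85565499e-05]), 'tool_pos': array([ 239.03334457, -604.10628422,  291.45164862]), 'ee_rot': array([[-6.17926517e-04,  3.67891118e-01, -9.29868670e-01],
       [ 1.33599757e-03, -9.29867714e-01, -3.67891628e-01],
       [-9.99998917e-01, -1.46963227e-03,  8.30882793e-05]]), 'ft_force': array([0.02578625, 0.56561611, 1.0656378 ]), 'wrist_torque': array([-0.01133431,  0.04549022,  0.00115988]), 'finger_gap': 0.9977935260704951}
```

View pics/top0.png

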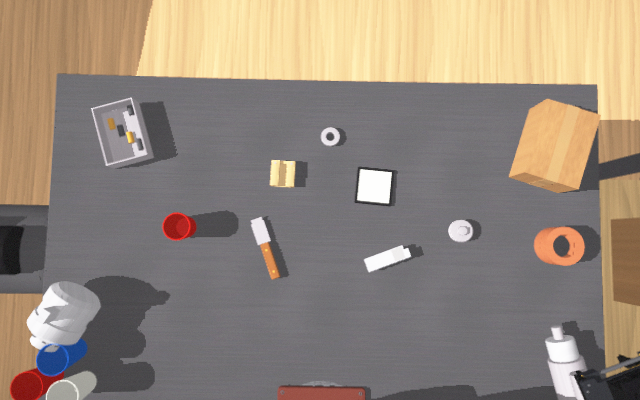

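View pics/scene0.png

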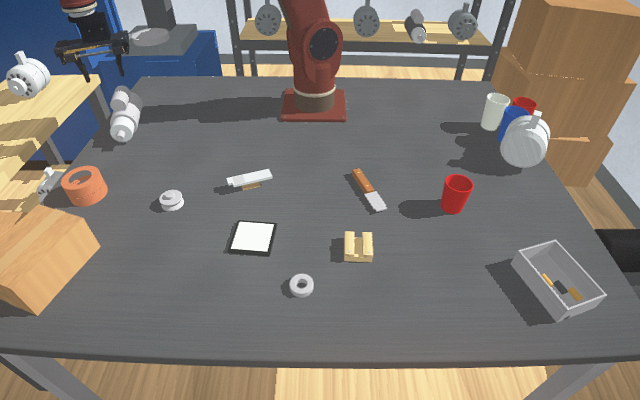

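The top view shows the scraper at (258-280, 217-278), guard (283,173), pad (375,186), plate (388,259), bearing (331,136), pulley (461,231) and cup (178,226). I'll enlarge the scraper, guard and plate.

Run:
```python
from h import *
f=load('top');I=f['img'][...,::-1]
a=cv2.resize(I[150:290,240:310],None,fx=5.5,fy=4.2*5.5/4.2*0.78,interpolation=cv2.INTER_CUBIC)
a=cv2.resize(I[155:285,240:305],None,fx=4.5,fy=4.5,interpolation=cv2.INTER_CUBIC)
b=cv2.resize(I[235:285,355:420],None,fx=7,fy=7,interpolation=cv2.INTER_CUBIC)
o=np.zeros((585,a.shape[1]+b.shape[1]+10,3),np.uint8);o[:a.shape[0],:a.shape[1]]=a;o[:b.shape[0],a.shape[1]+10:]=b
print(o.shape,a.shape);cv2.imwrite('pics/crop1.png',o)
for n,(u,v) in dict(plate=(380,261),plate2=(400,254),handle=(270,262),blade=(260,230),guardL=(275,173),guardR=(292,173),pad=(375,186),bear=(324,136),pul=(461,231),bench=(330,220)).items(): print(n,w(f,u,v).round(1))
```

```text
(585, 757, 3) (585, 292, 3)
plate [ 446.1 -151.6   34.9]
plate2 [ 465.7 -204.1   37.3]
handle [437.4 141.1  24. ]
blade [522.4 171.8  12.5]
guardL [676.6 133.7  29.5]
guardR [677.7  87.9  27.7]
pad [ 648.5 -139.    12.1]
bear [783.4   3.1  16. ]
pul [ 529.9 -366.    35.5]
bench [553.6 -17.9  -2. ]
```

View pics/crop1.png

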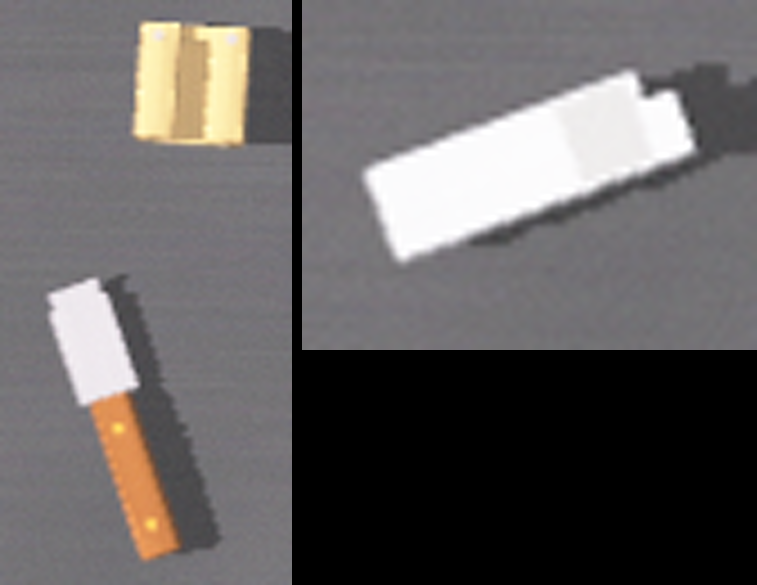

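Run:
```python
from h import *
f=load('top')
def C(x,y,z,s=4.5,u0=240,v0=155): return w(f,u0+(x+.5)/s-.5,v0+(y+.5)/s-.5,z)[:2]
def P(x,y,z=33): return C(x-302,y,z,7,355,235)
deg=lambda d:np.degrees(np.arctan2(d[1],d[0])).round(1)
G=[C(141,22,26),C(249,27,26),C(134,132,26),C(244,139,26)]
print('guard',np.round(G,1).tolist()); m=(G[2]+G[3])/2;b=(G[0]+G[1])/2;print('mouth',m.round(1),'depth',np.linalg.norm(b-m).round(1),'w',np.linalg.norm(G[0]-G[1]),np.linalg.norm(G[2]-G[3]),'yaw',deg(b-m),'yawB',deg(G[2]-G[3])-90,deg(G[0]-G[1])-90)
T=[C(48,296,12),C(97,278,12)];H=[C(142,560,20),C(178,548,20)];B=[C(82,405,12),C(138,386,12)]
t=(T[0]+T[1])/2;h=(H[0]+H[1])/2;d=t-h
print('scraper tip',t.round(1),'end',h.round(1),'len',np.linalg.norm(d).round(1),'yaw',deg(d),'wid',np.linalg.norm(T[0]-T[1]),np.linalg.norm(H[0]-H[1]),'origin',(h+50*d/np.linalg.norm(d)).round(1),(t-120*d/np.linalg.norm(d)).round(1))
a,bq,e=P(365,172),P(400,263),P(695,150)
print('plate len',np.linalg.norm(e-bq),'w',np.linalg.norm(a-bq),'centre',((a+e)/2).round(1),'yaw',deg(e-bq),deg(a-bq)-90)
I=f['img'].astype(int)
# mask-based checks: pad, plate
m=(I[150:215,345:405].min(2)>200).astype(np.uint8);r=cv2.minAreaRect(cv2.findNonZero(m));print('pad',w(f,r[0][0]+345,r[0][1]+150,11.5).round(1))
m=(I[235:285,355:420].min(2)>195).astype(np.uint8);r=cv2.minAreaRect(cv2.findNonZero(m));print('plate rect',w(f,r[0][0]+355,r[0][1]+235,33).round(1),r[1:])
```

```text
guard [[713.7, 145.9], [712.0, 80.8], [646.9, 148.4], [644.0, 82.2]]
mouth [645.5 115.3] depth 67.4 w 65.17133012783577 66.19841974445954 yaw -1.6 yawB -2.5 -1.5
scraper tip [553.6 184.4] end [395.8 126.5] len 168.1 yaw 20.1 wid 31.344775232703014 22.423970458601424 origin [442.7 143.7] [441.  143.1]
plate len 120.15219203126371 w 36.58438794913748 centre [ 455.5 -170.7] yaw -68.1 -68.1
pad [ 649.  -136.7   11.5]
plate rect [ 455.7 -170.1   33. ] ((14.075145721435547, 45.43556213378906), 69.77513122558594)
```

```bash
cat >> h.py <<'E'
from scipy.spatial.transform import Rotation as Ro
def down(psi):
    p=np.radians(psi);s,c=np.sin(p),np.cos(p);return np.array([[0,s,-c],[0,-c,-s],[-1.,0,0]])
def plan(*T):
    "T: (pos, R) in world; prints cm / deg rows from the present pose"
    s=manip.state();R=s['ee_rot'];p=s['tool_pos']
    print('t',s['clock'],'tcp',p.round(1),'F',s['ft_force'].round(1),'gap',(s['finger_gap']*87).round(1))
    for q,Q in T:
        d=R.T@(np.array(q,float)-p)/10;r=Ro.from_matrix(R.T@Q).as_rotvec(degrees=True)
        print(d.round(2).tolist(),r.round(2).tolist())
E
python3 - <<'E'
from h import *
D=down(20.1)
plan(([430,-420,280],D),([520,-200,250],D),([520,0,220],D),([453,147.5,180],D),([453,147.5,74],D))
E
```

```text
Traceback (most recent call last):
  File "h.py", line 22, in plan
    print('t',s['clock'],'tcp',p.round(1),'F',s['ft_force'].round(1),'gap',(s['finger_gap']*87).round(1))
                                                                           ^^^^^^^^^^^^^^^^^^^^^^^^^^
AttributeError: 'float' object has no attribute 'round'
```

```bash
sed -i "s/(s\['finger_gap'\]\*87).round(1)/round(s['finger_gap']*87,1)/" h.py
python3 - <<'E'
from h import *
D=down(20.1)
plan(([430,-420,280],D),([520,-200,250],D),([520,0,220],D),([453,147.5,180],D),([453,147.5,74],D))
E
```

```text
t 0.1 tcp [ 239.  -604.1  291.5] F [0.  0.6 1.1] gap 86.8
[1.16, -10.09, -24.53] [1.49, 0.01, 0.08]
[4.18, -27.23, -40.99] [1.49, 0.01, 0.08]
[7.21, -45.83, -48.35] [1.49, 0.01, 0.08]
[11.23, -62.0, -47.55] [1.49, 0.01, 0.08]
[21.83, -61.99, -47.55] [1.49, 0.01, 0.08]
```

Emit:
step_arm(
  rows=[
    [0.6,-5,-12,0,0,0,8.7],
    [1.2,-10,-24.5,0.5,0,0,8.7],
    [1.2,-10,-24.5,0.5,0,0,8.7],
    [2.5,-18,-32,1,0,0,8.7],
    [4,-27,-41,1.5,0,0,8.7],
    [4,-27,-41,1.5,0,0,8.7],
    [5,-32,-43,1.5,0,0,8.7],
    [6,-38,-45,1.5,0,0,8.7],
    [7,-44,-48,1.5,0,0,8.7],
    [8,-49,-48,1.5,0,0,8.7],
    [9,-54,-48,1.5,0,0,8.7],
    [10,-58,-47.6,1.5,0,0,8],
    [11.2,-62,-47.6,1.5,0,0,7],
    [11.2,-62,-47.6,1.5,0,0,6],
    [11.2,-62,-47.6,1.5,0,0,6],
    [11.2,-62,-47.6,1.5,0,0,6],
  ],
)

```text
clock: 2.1
tool_pos: [453.6, 147.0, 180.2]
ee_rot: [[-0.001, 0.343, -0.939], [0.001, -0.939, -0.343], [-1.0, -0.001, 0.001]]
ft_force: [-0.7, -0.9, -0.0]
finger_gap: 0.696
```

Run:
```python
from h import *
D=down(20.1)
plan(([453,147.5,74],D))
f=grab('top');cv2.imwrite('pics/t1.png',cv2.resize(f['img'][150:300,200:350,::-1],None,fx=4,fy=4))
```

```text
t 2.1 tcp [453.6 147.  180.2] F [-0.7 -0.9 -0. ] gap 60.5
[10.62, -0.06, 0.03] [-0.03, 0.03, 0.06]
```

Emit:
step_arm(
  rows=[
    [5,0,0,0,0,0,6],
    [8,0,0,0,0,0,6],
    [10,0,0,0,0,0,6],
    [10.6,0,0,0,0,0,6],
    [10.6,0,0,0,0,0,6],
    [10.6,0,0,0,0,0,4],
    [10.6,0,0,0,0,0,2],
    [10.6,0,0,0,0,0,1.5],
    [10.6,0,0,0,0,0,1.5],
    [10.6,0,0,0,0,0,1.5],
  ],
  grip_force=20,
)

```text
clock: 3.4
tool_pos: [453.9, 146.8, 74.5]
ee_rot: [[-0.0, 0.342, -0.94], [0.001, -0.94, -0.342], [-1.0, -0.001, 0.0]]
ft_force: [-1.3, 0.0, 2.7]
finger_gap: 0.271
```

Run:
```python
from h import *
D=down(-2)
plan(([453.9,146.8,86],down(20)),([511.1,119.6,86],D),([511.1,119.6,76.5],D))
```

```text
t 3.4 tcp [453.9 146.8  74.5] F [-1.3  0.   2.7] gap 23.6
[-1.15, -0.0, -0.0] [0.01, 0.0, 0.07]
[-1.16, 4.51, -4.45] [22.01, 0.01, 0.06]
[-0.21, 4.51, -4.45] [22.01, 0.01, 0.06]
```

Emit:
step_arm(
  rows=[
    [-0.6,0,0,0,0,0,1.5],
    [-1.2,0,0,0,0,0,1.5],
    [-1.2,1.1,-1.1,5.5,0,0,1.5],
    [-1.2,2.2,-2.2,11,0,0,1.5],
    [-1.2,3.4,-3.3,16.5,0,0,1.5],
    [-1.2,4.5,-4.45,22,0,0,1.5],
    [-1.2,4.5,-4.45,22,0,0,1.5],
    [-0.2,4.5,-4.45,22,0,0,1.5],
    [-0.2,4.5,-4.45,22,0,0,1.5],
    [-0.2,4.5,-4.45,22,0,0,1.5],
  ],
)

```text
clock: 4.65
tool_pos: [510.6, 120.0, 76.3]
ee_rot: [[-0.001, -0.034, -0.999], [0.001, -0.999, 0.034], [-1.0, -0.001, 0.001]]
ft_force: [-0.3, 0.1, -0.8]
finger_gap: 0.273
```

Run:
```python
from h import *
plan(([511.1,119.6,76.5],down(-2)))
f=grab('top');g=grab('scene')
a=cv2.resize(f['img'][150:265,245:330,::-1],None,fx=5,fy=5,interpolation=cv2.INTER_CUBIC)
b=cv2.resize(g['img'][160:275,325:400,::-1],None,fx=5,fy=5,interpolation=cv2.INTER_CUBIC)
cv2.imwrite('pics/c2.png',np.hstack([a,b]))
for n,(u,v) in dict(bl1=(281,205),bl2=(281,208),tip=(281,203)).items(): print(n,w(f,u,v).round(1))
```

```text
t 4.65 tcp [510.6 120.   76.3] F [-0.3  0.1 -0.8] gap 23.7
[-0.02, 0.03, -0.05] [0.07, 0.06, 0.06]
bl1 [591.5 116.8  11.5]
bl2 [582.9 116.1  17.1]
tip [597.  117.   10.2]
```

View pics/c2.png

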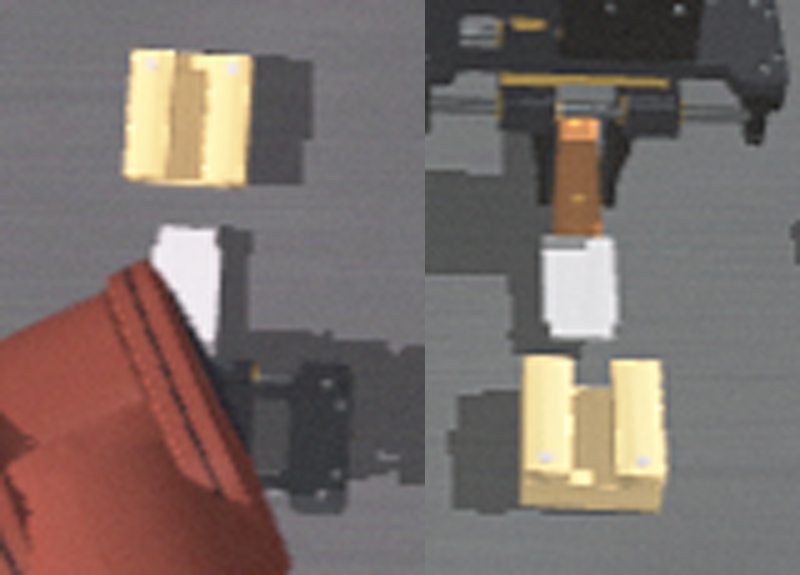

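Run:
```python
from h import *
f=load('top');g=load('scene')
def T(x,y,z): return w(f,245+(x+.5)/5-.5,150+(y+.5)/5-.5,z)[:2].round(1)
def S(x,y,z): return w(g,325+(x-425+.5)/5-.5,160+(y+.5)/5-.5,z)[:2].round(1)
print('top guard front',T(123,178,26),T(246,184,26),'back',T(132,50,26),T(254,56,26),'tip',T(160,228,14),T(216,228,14),'edge',T(220,245,14),T(216,340,14))
print('scene guard front',S(522,357,26),S(663,362,26),'back',S(521,474,26),S(665,484,26),'tip',S(550,337,14),S(611,338,14),'edge L',S(542,252,14),S(543,325,14),'R',S(614,240,14),S(617,325,14))
```

```text
top guard front [643.5 148.8] [641.6  82.3] back [713.4 145.8] [711.5  79.5] tip [617.8 129.2] [618.4  98.7] edge [609.2  96.3] [557.4  97.2]
scene guard front [646.2  85.4] [648.3 152.7] back [716.7  82.2] [721.5 146.8] tip [622.1 100.8] [622.2 130.8] edge L [563.   99.5] [614.1  97.7] R [553.5 137.4] [613.5 134.4]
```

Emit:
step_arm(
  rows=[
    [0,-0.35,0,0.5,0,0,1.5],
    [0,-0.35,0,0.5,0,0,1.5],
    [0,-0.34,-0.8,0.5,0,0,1.5],
    [0,-0.34,-1.6,0.5,0,0,1.5],
    [0,-0.33,-2.4,0.5,0,0,1.5],
    [0,-0.32,-3.2,0.5,0,0,1.5],
    [0,-0.32,-4,0.5,0,0,1.5],
    [0,-0.32,-4,0.5,0,0,1.5],
  ],
)

```text
clock: 5.75
tool_pos: [551.7, 121.7, 76.5]
ee_rot: [[-0.0, -0.043, -0.999], [0.001, -0.999, 0.043], [-1.0, -0.001, 0.0]]
ft_force: [-1.0, 1.1, -1.2]
finger_gap: 0.274
```

Run:
```python
from h import *
plan(([511.1,119.6,76.5],down(-2)))
f=grab('top');g=grab('scene')
a=cv2.resize(f['img'][150:230,245:315,::-1],None,fx=6,fy=6,interpolation=cv2.INTER_CUBIC)
b=cv2.resize(g['img'][195:275,330:390,::-1],None,fx=6,fy=6,interpolation=cv2.INTER_CUBIC)
cv2.imwrite('pics/c3.png',np.hstack([a,b]))
```

```text
t 5.75 tcp [551.7 121.7  76.5] F [-1.   1.1 -1.2] gap 23.8
[-0.0, 0.38, 4.04] [-0.47, 0.01, 0.07]
```

View pics/c3.png

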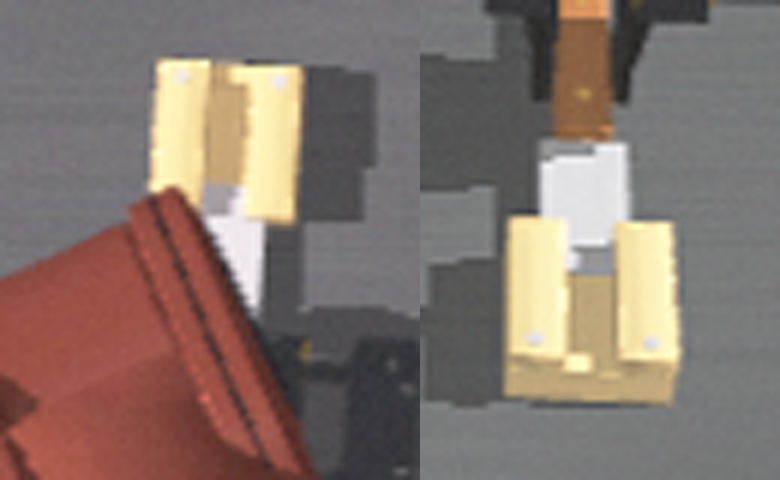

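Emit:
step_arm(
  rows=[
    [0,-0.12,-0.4,0,0,0,1.5],
    [0,-0.15,-1,0,0,0,1.5],
    [0,-0.15,-1.8,0,0,0,1.5],
    [0,-0.15,-2.6,0,0,0,1.5],
    [0,-0.15,-3.2,0,0,0,1.5],
    [0,-0.15,-3.8,0,0,0,1.5],
    [0,-0.15,-3.8,0,0,0,1.5],
  ],
)

```text
clock: 6.72
tool_pos: [589.3, 121.6, 76.3]
ee_rot: [[-0.001, -0.043, -0.999], [0.001, -0.999, 0.043], [-1.0, -0.001, 0.001]]
ft_force: [-0.4, 0.1, -2.0]
finger_gap: 0.273
```

Emit:
step_arm(
  rows=[
    [0,0,-0.2,0,0,0,1.5],
    [0,0,-0.4,0,0,0,1.5],
    [0,0,-0.6,0,0,0,1.5],
    [0,0,-0.6,0,0,0,1.5],
  ],
)

```text
clock: 7.22
tool_pos: [595.4, 121.3, 76.3]
ee_rot: [[-0.001, -0.043, -0.999], [0.001, -0.999, 0.043], [-1.0, -0.001, 0.001]]
ft_force: [0.6, -0.3, -0.4]
finger_gap: 0.273
```

Run:
```python
from h import *
plan(([511.1,119.6,76.5],down(-2)))
g=grab('scene')
cv2.imwrite('pics/c4.png',cv2.resize(g['img'][205:275,330:390,::-1],None,fx=8,fy=8,interpolation=cv2.INTER_CUBIC))
```

```text
t 7.225 tcp [595.4 121.3  76.3] F [ 0.6 -0.3 -0.4] gap 23.7
[-0.01, 0.53, 8.42] [-0.47, 0.04, 0.07]
```

View pics/c4.png

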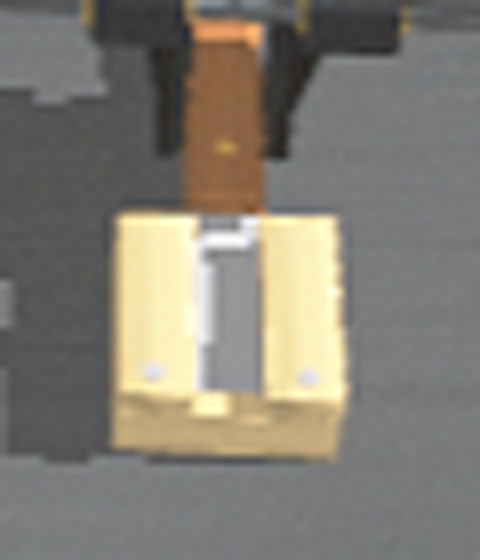

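The scene crop shows the blade filling the roof gap right to the back, with the handle's front close to the mouth and no force. I'll lower the scraper 2 mm and release it.

Emit:
step_arm(
  rows=[
    [0.1,0,0,0,0,0,1.5],
    [0.2,0,0,0,0,0,1.5],
    [0.2,0,0,0,0,0,1.5],
    [0.2,0,0,0,0,0,3],
    [0.2,0,0,0,0,0,4.5],
    [0.2,0,0,0,0,0,5],
    [0.2,0,0,0,0,0,5],
    [0.2,0,0,0,0,0,5],
    [-3,0,0,0,0,0,5],
    [-8,0,0,0,0,0,6],
    [-12,0,0,0,0,0,8],
    [-12,4,4,0,0,0,8],
    [-12,9,8,0,0,0,8],
    [-12,14,11,0,0,0,8],
    [-12,19,12,0,0,0,8],
    [-12,24,12,0,0,0,8],
    [-12,24,12,0,0,0,8],
  ],
)

```text
clock: 9.4
tool_pos: [464.4, -117.4, 196.2]
ee_rot: [[-0.001, -0.049, -0.999], [0.0, -0.999, 0.049], [-1.0, -0.0, 0.001]]
ft_force: [0.9, 0.6, -0.6]
finger_gap: 0.918
```

Run:
```python
from h import *
f=grab('top');g=grab('scene')
a=cv2.resize(f['img'][150:250,245:315,::-1],None,fx=5,fy=5,interpolation=cv2.INTER_CUBIC)
b=cv2.resize(g['img'][175:275,320:400,::-1],None,fx=5,fy=5,interpolation=cv2.INTER_CUBIC)
cv2.imwrite('pics/c5.png',np.hstack([a,b]))
plan(([500,-100,200],down(0)))
```

```text
t 9.5 tcp [ 465.2 -113.3  196.1] F [ 0.4  0.4 -0. ] gap 79.8
[-0.39, -1.48, -3.42] [-2.52, 0.03, 0.09]
```

View pics/c5.png

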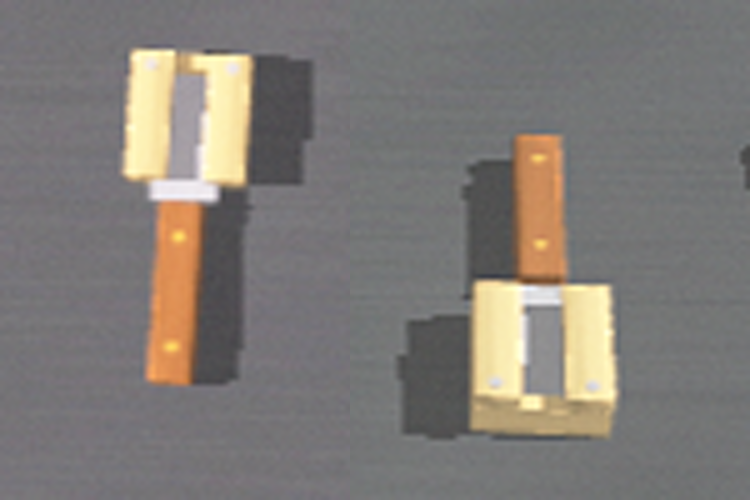

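The scraper is home: both views show the handle's front about 9 mm outside the mouth, and the blade is centred. Next is the plate.

Run:
```python
from h import *
D=down(-68.1)
plan(([440.7,-133.3,180],D),([440.7,-133.3,80],D))
```

```text
t 9.5 tcp [ 465.2 -113.3  196.1] F [ 0.4  0.4 -0. ] gap 79.8
[1.61, 2.11, 2.35] [65.58, 0.08, 0.06]
[11.61, 2.12, 2.35] [65.58, 0.08, 0.06]
```

Emit:
step_arm(
  rows=[
    [0.2,0.3,0.4,10,0,0,7],
    [0.5,0.7,0.8,20,0,0,7],
    [0.8,1.1,1.2,30,0,0,7],
    [1,1.4,1.6,40,0,0,7],
    [1.3,1.7,2,50,0,0,7],
    [1.6,2.1,2.3,60,0,0,7],
    [1.6,2.1,2.35,65.6,0,0,7],
    [1.6,2.1,2.35,65.6,0,0,7],
    [1.6,2.1,2.35,65.6,0,0,7],
  ],
)

```text
clock: 10.62
tool_pos: [441.1, -132.4, 180.2]
ee_rot: [[-0.0, -0.927, -0.376], [0.002, -0.376, 0.927], [-1.0, -0.0, 0.002]]
ft_force: [0.2, -0.7, -1.1]
finger_gap: 0.803
```

Run:
```python
from h import *
D=down(-68.1)
plan(([440.7,-133.3,80],D));print(manip.state()['joint_pos'].round(2))
f=grab('top')
cv2.imwrite('pics/c6.png',cv2.resize(f['img'][225:295,340:430,::-1],None,fx=7,fy=7,interpolation=cv2.INTER_CUBIC))
```

```text
t 10.625 tcp [ 441.1 -132.4  180.2] F [ 0.2 -0.7 -1.1] gap 69.8
[10.02, 0.07, -0.09] [0.2, 0.09, 0.02]
[ 0.42  0.06 -0.23  2.04  0.01  1.05 -2.57]
```

View pics/c6.png

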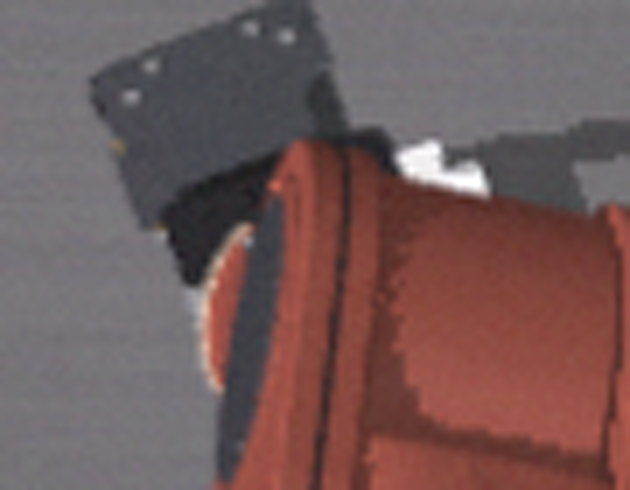

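The arm blocks the top view, and q7 is close to its limit (-2.57 of -2.65). The half-turn gives the same grasp, so I'll take that before going down.

Emit:
step_arm(
  rows=[
    [0,0,0,-10,0,0,7],
    [0,0,0,-20,0,0,7],
    [0,0,0,-30,0,0,7],
    [0,0,0,-40,0,0,7],
    [0,0,0,-50,0,0,7],
    [0,0,0,-60,0,0,7],
    [0,0,0,-70,0,0,7],
    [0,0,0,-80,0,0,7],
    [0,0,0,-90,0,0,7],
    [0,0,0,-100,0,0,7],
    [0,0,0,-110,0,0,7],
    [0,0,0,-120,0,0,7],
    [0,0,0,-130,0,0,7],
    [0,0,0,-140,0,0,7],
    [0,0,0,-150,0,0,7],
    [0,0,0,-160,0,0,7],
    [0,0,0,-170,0,0,7],
    [0,0,0,-179,0,0,7],
    [0,0,0,-179,0,0,7],
  ],
)

```text
clock: 13.05
tool_pos: [441.1, -132.4, 180.2]
ee_rot: [[-0.0, 0.933, 0.36], [0.002, 0.36, -0.933], [-1.0, 0.0, -0.002]]
ft_force: [-0.2, 0.1, -0.1]
finger_gap: 0.801
```

Run:
```python
from h import *
plan(([440.7,-133.3,80],down(111.9)));print(manip.state()['joint_pos'].round(2))
```

```text
t 13.05 tcp [ 441.1 -132.4  180.2] F [-0.2  0.1 -0.1] gap 69.7
[10.02, -0.07, 0.09] [-0.83, -0.1, -0.02]
[ 0.53  0.06 -0.34  2.03  0.02  1.05  0.54]
```

Emit:
step_arm(
  rows=[
    [4,-0.1,0.1,-0.8,0,0,7],
    [7,-0.1,0.1,-0.8,0,0,7],
    [9,-0.1,0.1,-0.8,0,0,7],
    [10,-0.1,0.1,-0.8,0,0,7],
    [10,-0.1,0.1,-0.8,0,0,6],
    [10,-0.1,0.1,-0.8,0,0,4.5],
    [10,-0.1,0.1,-0.8,0,0,3.5],
    [10,-0.1,0.1,-0.8,0,0,3],
    [10,-0.1,0.1,-0.8,0,0,3],
    [10,-0.1,0.1,-0.8,0,0,3],
    [10,-0.1,0.1,-0.8,0,0,3],
  ],
  grip_force=40,
)

```text
clock: 14.42
tool_pos: [440.8, -133.5, 80.5]
ee_rot: [[0.0, 0.928, 0.373], [0.002, 0.373, -0.928], [-1.0, 0.001, -0.001]]
ft_force: [-0.1, 0.3, 3.7]
finger_gap: 0.406
```

Emit:
step_arm(
  rows=[
    [-1,0,0,0,0,0,3],
    [-3,0,0,0,0,0,3],
    [-6,0,0,0,0,0,3],
    [-10,0,0,0,0,0,3],
    [-14,0,0,0,0,0,3],
    [-14,0,0,0,0,0,3],
    [-14,0,0,0,0,0,3],
    [-14,0,0,0,0,0,3],
  ],
)

```text
clock: 15.42
tool_pos: [440.0, -133.6, 219.2]
ee_rot: [[-0.002, 0.928, 0.373], [0.002, 0.373, -0.928], [-1.0, -0.001, -0.003]]
ft_force: [0.4, 0.2, -2.2]
finger_gap: 0.41
```

Run:
```python
from h import *
def fin(h,t,c=(649,-137.5,150)):
    h,t=np.radians([h,t]);p=np.array([np.cos(h)*np.cos(t),np.sin(h)*np.cos(t),np.sin(t)]);n=np.array([-np.cos(h)*np.sin(t),-np.sin(h)*np.sin(t),np.cos(t)])
    return np.array(c)-40*p+51*n,np.stack([-n,np.cross(p,-n),p],1)
plan(([560,-120,220],down(168)),fin(-12,0),fin(-12,40));print(fin(-12,40)[0],manip.state()['joint_pos'].round(2))
```

```text
t 15.425 tcp [ 440.  -133.6  219.2] F [ 0.4  0.2 -2.2] gap 35.6
[-0.1, 11.65, 3.21] [-56.13, -0.18, -0.03]
[1.79, 15.93, 5.93] [-56.13, -0.18, -0.03]
[5.56, 13.99, 4.63] [-53.77, -36.88, 19.54]
[ 586.96201957 -124.31342019  163.35676221] [ 0.54  0.02 -0.34  1.99  0.01  1.14  0.58]
```

Emit:
step_arm(
  rows=[
    [-0.1,2,0.5,-8,0,0,3],
    [-0.1,4,1.1,-16,0,0,3],
    [-0.1,6,1.6,-24,0,0,3],
    [-0.1,8,2.1,-32,0,0,3],
    [-0.1,10,2.7,-40,0,0,3],
    [-0.1,11.6,3.2,-48,0,0,3],
    [-0.1,11.6,3.2,-56,0,0,3],
    [-0.1,11.6,3.2,-56,0,0,3],
  ],
)

```text
clock: 16.42
tool_pos: [559.1, -119.9, 218.6]
ee_rot: [[-0.004, 0.211, 0.978], [0.003, 0.978, -0.211], [-1.0, 0.002, -0.005]]
ft_force: [0.8, 0.2, -1.7]
finger_gap: 0.407
```

```bash
cat >> h.py <<'E'
def fin(h,t,c=(649,-137.5,150)):
    h,t=np.radians([h,t]);p=np.array([np.cos(h)*np.cos(t),np.sin(h)*np.cos(t),np.sin(t)]);n=np.array([-np.cos(h)*np.sin(t),-np.sin(h)*np.sin(t),np.cos(t)])
    return np.array(c)-40*p+51*n,np.stack([-n,np.cross(p,-n),p],1)
E
python3 - <<'E'
from h import *
plan(fin(-12,20,(640,-137,170)),fin(-12,40));print(manip.state()['joint_pos'].round(2))
E
```

```text
t 16.425 tcp [ 559.1 -119.9  218.6] F [ 0.8  0.2 -1.7] gap 35.4
[1.43, 0.02, 2.78] [-0.18, -20.28, -0.1]
[5.51, 0.15, 2.85] [-0.2, -40.28, -0.07]
[ 0.51  0.26 -0.44  1.73  0.12  1.18  1.4 ]
```

Emit:
step_arm(
  rows=[
    [0.4,0,0.7,0,-5,0,3],
    [0.7,0,1.4,0,-10,0,3],
    [1.1,0,2,0,-15,0,3],
    [1.5,0,2.8,0,-20,0,3],
    [2.5,0,2.8,0,-25,0,3],
    [3.5,0.1,2.8,0,-30,0,3],
    [4.5,0.1,2.8,0,-35,0,3],
    [5.5,0.1,2.85,0,-40,0,3],
    [5.5,0.1,2.85,0,-40,0,3],
    [5.5,0.1,2.85,0,-40,0,3],
    [5.5,0.1,2.85,0,-40,0,3],
    [5.5,0.1,2.85,0,-40,0,3],
  ],
)

```text
clock: 17.92
tool_pos: [587.4, -125.1, 164.2]
ee_rot: [[0.625, 0.212, 0.751], [-0.133, 0.977, -0.164], [-0.769, 0.003, 0.639]]
ft_force: [0.0, 0.1, -0.1]
finger_gap: 0.408
```

Run:
```python
from h import *
plan(fin(-12,40));print(manip.state()['joint_pos'].round(2))
f=grab('top');g=grab('scene')
a=cv2.resize(f['img'][140:240,310:420,::-1],None,fx=4,fy=4,interpolation=cv2.INTER_CUBIC)
b=cv2.resize(g['img'][140:280,210:300,::-1],(360,560),interpolation=cv2.INTER_CUBIC)
o=np.zeros((560,800,3),np.uint8);o[:400,:440]=a;o[:,440:]=b
cv2.imwrite('pics/c7.png',o)
```

```text
t 17.925 tcp [ 587.4 -125.1  164.2] F [ 0.   0.1 -0.1] gap 35.5
[0.02, 0.07, -0.1] [-0.26, -0.25, 0.02]
[ 0.42  0.08 -0.33  2.22  0.57  0.18  0.93]
```

View pics/c7.png

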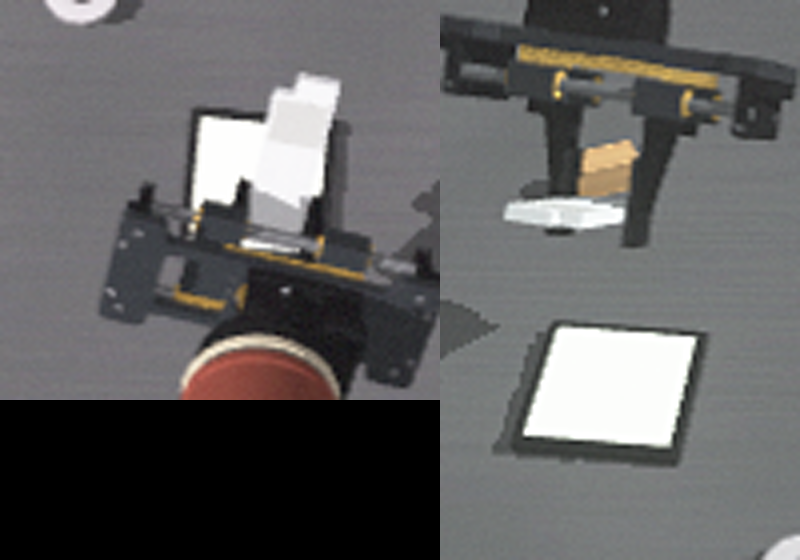

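Run:
```python
from h import *
f=load('top')
m=np.array([[x,y] for x in range(376,393) for y in range(160,198)])
P=np.array([w(f,u,v) for u,v in m]);B=f['img'][m[:,1],m[:,0]].min(1)
ok=(P[:,2]>100)&(P[:,2]<230)&(B>140);P=P[ok]
for _ in range(3):
    c=P.mean(0);U=np.linalg.svd(P-c)[2];n=U[2]*np.sign(U[2][2]);r=abs((P-c)@n);P=P[r<4]
print(len(P),c.round(1),n.round(3),'tilt',np.degrees(np.arccos(n[2])).round(1),'head',np.degrees(np.arctan2(-n[1],-n[0])).round(1),'z range',P[:,2].min(),P[:,2].max(),P[:,0].min(),P[:,0].max())
# predicted notched-end corner pixel positions
q,R=fin(-12,40)
for x,y in((60,-18),(60,6),(48,18),(-60,18)): print(px(f,np.array([649,-137.5,150])+R[:,2]*x+np.cross(-R[:,0],R[:,2])*y-R[:,0]*4))
```

```text
469 [ 652.8 -141.4  159.1] [-0.622  0.132  0.772] tilt 39.5 head -11.9 z range 119.87331085627011 193.8231740117551 608.5439610279761 691.2492773967995
[394.94721246 161.38856246]
[384.9932354  159.10413471]
[378.7508114  162.25034265]
[368.03477399 198.48506123]
```

Run:
```python
from h import *
s=manip.state();print(s['clock'],abs(s['dq']).max(),s['ft_force'].round(1));print(manip.close_job())
```

```text
18.025 0.007009284041959947 [ 0.1 -0.4 -1.5]
the job is handed in; nothing more can be done
None
```

The job is handed in at 18.0 s of the allowed 58 s; it gave no verdict.

- **Scraper:** I slid the blade into the guard's slot and let go of it with the scraper flat on the bench. Both cameras then showed the handle's front about 9 mm outside the mouth, which puts the tip roughly 60 mm in, with the blade about centred. I did not look at it again after picking up the plate.
- **Plate:** I gripped it by the un-notched half, about 40 mm from its centre, with 40 N, and the opening read 35.5 mm. It is held over the pad with its frosted face up and its notched end raised.
    - **Slope:** a depth fit gave 39.5 degrees, heading -12 degrees as planned.
    - **Position:** the three notched-end corners I checked were within about 2 pixels of their predicted places for a centre at the pad's middle, 150 mm up. The centre of the fitted patch was about 5 mm from that middle.
    - **Stillness:** the fastest joint was moving at 0.007 rad/s at hand-in.
- **Pulley, bearing and cup:** the arm was never sent near them. I did not measure their positions again at the end.

The first approach to the slot was 2 to 4 mm off sideways by the cameras, and I corrected it before and during insertion. The first plate grasp put the last joint close to its limit, so I used the half-turned grasp instead.

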